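# Clear spent desiccant cartridges into the sealed return jar

### The job

Return the spent pink desiccant cartridges: unscrew the blue cap of the clear jar all the way to its stop and only then swing it well aside on its arm, then slide every cartridge along the shelf and over the lip so that it drops into the jar, never lifting one off the shelf. Then swing the cap fully back over the jar while it is still unscrewed, screw it fully tight, and only after that swing the red keeper bar shut until it clicks home in its catch. Leave the calculator, the weighing bottle and the beaker where they are.

Things in the scene. Friction and masses are not known exactly. Their poses are not given: they have to be found in the camera images.
- station: The fixed return station: jar, shelf, cap arm and keeper on a white base plate 12 mm thick (x -130 to 130, y -150 to 310). Origin on the bench under the jar's axis; z up; y runs from the jar to the shelf. All sizes here are mm, in this frame, heights above the bench. The arm turns on a post at x 0, y -105, below the arm
- jar_mouth (a point): Centre of the mouth of the clear jar, at its rim, height 105. Jar outer diameter 100, inner 90, inner floor at height 18
- lip (a point): Middle of the shelf's open lip (x 0, y 53, height 118), beside the jar's rim and 13 above it. Flat deck, top at 118, y 53 to 300. Blue kerbs 14 high, 8 thick, stand on it along both sides (inner faces at x -100 and 100) and the back (inner face y 292); from y 130 two slanting kerbs narrow the way to a gate about 80 wide at the lip
- cap_grip (a point): On the blue cap's axis at gripping height, 150. The cap: a flat disc, diameter 100, heights 105 to 116, with an upright fluted round hub, diameter 48, heights 116 to 166, gripped on any diameter. Steel arm under the hub at heights 117 to 127. White line on the cap points along the arm to its post when tight. The cap moves with its arm; its height never changes
- swing_hinge (a point): Fixed point at height 150 on the vertical axis (x 0, y -105) about which the cap's arm swings; the cap's axis is 105 from it
- cap (a joint): Turning of the cap relative to its arm, rad: 0 = tight (stop), grows counter-clockwise from above, 3.2 = fully unscrewed (stop). Friction 0.15 N m, stays where left. Starts at 0 to 0.25. Needs more than one grasp. If the hub is held without turning while the arm swings, the cap turns on its arm: push the hub from the side, or turn along with the arm
- swing (a joint): Swing of the cap's steel arm, rad: 0 = cap centred over the jar (stop), grows counter-clockwise from above, taking the cap to the station's -x side (towards the robot), 1.7 = stop. Friction 0.15 N m, stays where left
- keeper_pin (a point): Middle (height 170) of the upright black pin on the red keeper bar; pin diameter 14, heights 146 to 189, 118 from the bar's hinge. The bar is round, diameter 12, its end 158 from the hinge, axis at height 140. Shut, it lies along the station's -x from its hinge, over the cap's arm, its end in the grey catch (x -68, y -74, stop face up to height 146)
- keeper_hinge (a point): Fixed point on the keeper's vertical hinge axis (x 75, y -70), at the bar's height, 140
- keeper (a joint): Swing of the keeper bar, rad: 0 = shut against its stop, grows counter-clockwise from above (pin moves to the station's -y side), 1.6 = fully open (stop). Starts at 1.0 to 1.5. Light friction; at about 0.12 it must be pushed over a sprung ball (some 2 to 6 N at the pin), behind which it stays shut
- cart_a_mid (a point): Centre of a spent desiccant cartridge: loose pink disc with a white top, 34 in diameter, 22 high, about 40 g, standing flat on the shelf (its centre then 129 above the bench). Two to four of the four cartridges are present
- cart_b_mid (a point): Centre of a spent desiccant cartridge: loose pink disc with a white top, 34 in diameter, 22 high, about 40 g, standing flat on the shelf (its centre then 129 above the bench). Two to four of the four cartridges are present
- cart_c_mid (a point): Centre of a spent desiccant cartridge: loose pink disc with a white top, 34 in diameter, 22 high, about 40 g, standing flat on the shelf (its centre then 129 above the bench). Two to four of the four cartridges are present
- cart_d_mid (a point): Centre of a spent desiccant cartridge: loose pink disc with a white top, 34 in diameter, 22 high, about 40 g, standing flat on the shelf (its centre then 129 above the bench). Two to four of the four cartridges are present
- calculator: Bystander: beige calculator, 150 x 85 x 14, origin under its centre
- weighing_bottle: Bystander: small stoppered glass weighing bottle, 54 in diameter, 60 high, origin under its centre
- beaker: Bystander: open glass beaker, 72 in diameter, 85 high, origin under its centre
Mind the look-alikes: they are no part of the job. Leave any black or orange look-alike of the part that bears cart_a_mid alone.

How it is judged:
On the way, in this order (a step that is already met when the one before it is completed fails the run):
1. the cap is unscrewed to its stop while still over the jar (value of joint cap above 2.9 rad and value of joint swing below 0.15 rad), for 0.2 s.
2. the cap is swung well aside on its arm (value of joint swing above 1.1 rad), for 0.2 s.
3. every cartridge lies in the jar (horizontal distance between each of cart_a_mid, cart_b_mid, cart_c_mid, cart_d_mid and jar_mouth below 0.045 m and height (world z) of each of cart_a_mid, cart_b_mid, cart_c_mid, cart_d_mid below 0.1 m), for 0.2 s.
4. the cap is back over the jar, still unscrewed (value of joint swing below 0.1 rad and value of joint cap above 2 rad), for 0.2 s.
5. the cap is screwed tight, the keeper still open (value of joint cap below 0.2 rad and value of joint swing below 0.1 rad and value of joint keeper above 0.3 rad), for 0.2 s.
6. the keeper bar is shut in its catch (value of joint keeper below 0.07 rad), for 0.2 s.
At the end, for the whole second after the job is handed in: Every cartridge present lies inside the jar (centre within 45 mm of its axis and at least 5 mm below the rim), the cap is over the jar (arm below 0.1 rad) and tight (below 0.2 rad), and the keeper bar is shut behind its ball (below 0.07 rad) (all of step 3 and value of joint cap below 0.2 rad and value of joint swing below 0.1 rad and value of joint keeper below 0.07 rad); the robot touches nothing.
It fails at once if a cartridge is lifted off the shelf (centre more than 46 mm above the deck) (height (world z) of any of cart_a_mid, cart_b_mid, cart_c_mid, cart_d_mid above 0.164 m).
It fails at once if the calculator is disturbed (moved by more than 30 mm) (distance of calculator from where it was at the start of the episode above 0.03 m).
It fails at once if the weighing bottle is disturbed (moved by more than 30 mm) (distance of weighing_bottle from where it was at the start of the episode above 0.03 m).
It fails at once if the beaker is disturbed (moved by more than 30 mm) (distance of beaker from where it was at the start of the episode above 0.03 m).
Of cart_a, cart_b, cart_c, cart_d only 2 to 4 are there at a start; the rules pass over those that are not, and their reading is None.
At some moment in a run one of cart_a, cart_b, cart_c, cart_d may be knocked a few centimetres aside while the robot is not near it.
Once in a run the grip may slacken for a moment while it holds something.
It also fails if it takes over 210 s, if anything falls off the work surface, if the arm or the gripper's body presses on something with over 40 N, if the wrist force passes 120 N, or if a joint passes its speed limit or range.

### The arm

A 7-joint arm with a two-finger parallel gripper is mounted at the origin on the work surface. World frame = base frame: x ahead of the robot, y to its left, z up, the work surface at z = 0. Lengths are in m, angles in rad, forces in N, time in s.
With the tool pointing down it reaches from about 0.4 to 0.9 m from the base axis. Payload 5.5 kg.
Tool frame: the origin (TCP) lies midway between the tips of the shut fingers; the grasp point (between the pads) lies 19 mm behind it (ctrl.grip_depth is the distance from the TCP to the grasp point, in m); z points along the fingers, y is the line along which they close (so a half turn about z gives the same grasp; the last joint's range is limited). The gripper opens to 92 mm and grips with 3 to 60 N. Pads are 19 mm wide; open, the fingers measure 130 mm over their backs; the gripper's body (75 mm by 190 mm) begins 47 mm behind the grasp point.
Start: joints at [1.387, 0.501, -0.427, 1.55, 0.221, 1.138, -0.21], TCP at [0.281, -0.586, 0.227] pointing down, gripper open.
Joint ranges: [-2.88, 2.88], [-0.31, 2.03], [-1.54, 1.56], [0.2, 2.42], [-1.41, 4.55], [0.19, 2.02], [-2.57, 2.57]. Speed limits (rad/s): [2.57, 2.57, 3.14, 3.14, 3.14, 3.14, 3.14].

### API

Orientations are given as [roll, pitch, yaw] about the fixed x, y, z axes, in that order (R = Rz(yaw) Ry(pitch) Rx(roll)).
In Python, from rig import sense, optics, ctrl gives the robot as it stands.
- The arm moves only by the tool step_arm, never from a script. Its argument "moves" is a list that holds one entry, the list of rows, each a list of 5 numbers: the opening, from -1 (shut) to 1 (fully open), then the shift along the tool's x, y, z as a fraction of full scale, then the turn about the tool's z as a fraction of full scale. In form: [[[fingers, x, y, z, yaw], ...]]. A call has exactly 5 rows; each row shifts and turns the commanded pose from where the row before left it, along the tool's axes as they then stand; what a row does not reach is not made up. Full scale, the value 1, is 20 mm for a shift and 0.15 rad for a turn. A row lasts 1/10 s, in which the tool goes at most 50 mm and 8.59 degrees, less where a joint would pass 70% of its speed; a pose out of reach is approached as far as the arm can. A call with a number of a shift or a turn outside -1 to 1 is refused whole. A call with a gripper value outside its range is refused whole. The fingers move at their own pace and stop on an object; the grip force is fixed at half the most. Time passes only in rows, so rows that do not move let the fingers close, or fill a call up. It gives the time, the measured TCP pose, the force, the opening and the grip force at its end, in the units of the state.
- sense(): the state, without advancing time (a new reading comes with each control period).
- optics.camera(name): name is "scene" or "top" or "wrist"; returns the picture (384x512x3 uint8, blue, green, red); there is no depth.
- optics.get_calibration(name): a dict with "fx", "fy", "cx", "cy" (pixels), "eye" and "orientation" of the camera in the world. Camera axes: x right, y down, z forward; pixel columns grow to the right and rows downward; lengths in m; the calibration is good to about 2 mm. The wrist camera is an equidistant fisheye: a pixel r from the principal point sees the ray r / f radians off the axis. A picture is of the moment at which its call begins: read the wrist's pose just before it. get_calibration takes no time and is no camera call; for the wrist camera it gives the pose at the moment of the call.
- ctrl.hand_in(): hands the job in; it is judged then, once.
The state is a dict: "t": time; "joint_positions": joint angles; "qvel": joint speeds; "tau": joint torques, N m; "tool_pos": TCP position; "orientation": TCP orientation; "wrist_force": force on the tool from outside, world axes, zero at the start; "torque": the same for the moment, N m; "grip_width": opening from 0.0 (shut) to 1.0 (fully open); "grip_force": force on a finger pad.
Only numpy, scipy, OpenCV 4.12 (cv2) and the standard library are available. Lean on these libraries where they do the work, as an engineer would, in place of code of your own. Each camera call takes 0.05 s, during which the arm holds its last target. There are 200 camera calls.

## Working session

There is one attempt and no reset: what is moved stays moved. The work goes in short steps, Python scripts to look and compute and a tool call to move; the robot and the scene stay as the last step left them, time stands still between calls to the robot, and variables do not carry over. Pictures are saved under pics/ and viewed, at most 14 in all, crops included, and the job is handed in when it is done.

Besides the shell and the picture viewer there is one more tool, called by a JSON object that holds its "fn" and its "kwargs", one argument or row to a line. step_arm: Moves the arm, as the interface text tells. Shift numbers are shares of 20 mm and turn numbers shares of 0.15 rad, none past 1 either way. Its arguments: {"type":"object","properties":{"moves":{"type":"array","items":{"type":"array","items":{"type":"array","items":{"type":"number","minimum":-1,"maximum":1}}}}},"required":["moves"]}

```bash
mkdir -p pics; ls
python3 - <<'E'
from rig import sense, optics, ctrl
import cv2, numpy as np
s=sense(); print({k:np.round(v,3) for k,v in s.items()}, ctrl.grip_depth)
for n in("scene","top"):
    cv2.imwrite(f"pics/{n}0.png",optics.camera(n)); c=optics.get_calibration(n); print(n,c)
print(optics.get_calibration("wrist"))
E
```

```text
pics
{'t': np.float64(0.0), 'joint_positions': array([ 1.387,  0.502, -0.427,  1.551,  0.221,  1.138, -0.21 ]), 'qvel': array([ 0.001, -0.   ,  0.001,  0.001, -0.   , -0.001, -0.   ]), 'tau': array([-0.0000e+00, -5.6659e+01, -5.8170e+00, -2.7911e+01, -6.9000e-02,
        3.1000e-02,  0.0000e+00]), 'tool_pos': array([ 0.281, -0.586,  0.226]), 'orientation': array([-3.14 , -0.   ,  0.447]), 'wrist_force': array([ 0.274, -0.485,  0.378]), 'torque': array([ 0.021,  0.   , -0.024]), 'grip_force': np.float64(0.0), 'grip_width': np.float64(1.002)} 0.0188
scene {'fx': 422.5657417222108, 'fy': 422.5657417222108, 'cx': 251.6391016164378, 'cy': 196.49595832989127, 'eye': array([1.18140341, 0.19227605, 0.9524134 ]), 'orientation': array([-2.46222964,  0.01212468,  1.86066434])}
top {'fx': 404.04192006372017, 'fy': 404.04192006372017, 'cx': 255.61893581027766, 'cy': 198.37506201822666, 'eye': array([ 0.4847393 , -0.02690208,  1.34296613]), 'orientation': array([-3.08930869,  0.0145549 , -1.54330559])}
{'fx': 297.3186396354542, 'fy': 297.3186396354542, 'cx': 255.0900708128046, 'cy': 195.53310668228684, 'eye': array([ 0.34973589, -0.55226198,  0.38394968]), 'orientation': array([ 2.85100026e+00,  2.64319759e-03, -1.12328790e+00])}
```

View pics/top0.png

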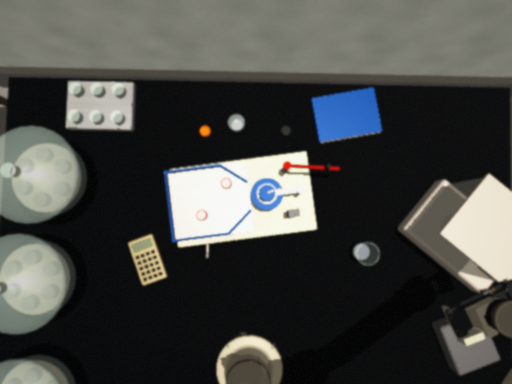

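View pics/scene0.png

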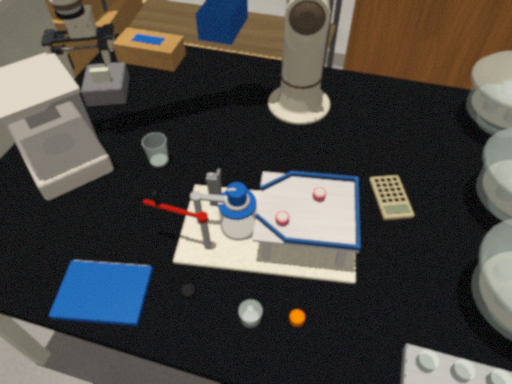

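Top view: two pink cartridges on the shelf at about (227,183) and (202,215). The look-alikes are orange (205,130) and black (286,130), both off the shelf. The cap is at (266,194) and the keeper hinge at (287,167), with its bar pointing right. The bystanders are the calculator (147,260), bottle (236,122) and beaker (367,253).

```bash
cat > h.py <<'E'
import numpy as np, cv2
from scipy.spatial.transform import Rotation as Ro
from rig import sense, optics, ctrl
def ray(c,u,v,fish=False):
    d=np.array([(u-c['cx'])/c['fx'],(v-c['cy'])/c['fy'],1.0])
    if fish:
        a=d[:2]; r=np.linalg.norm(a); d=np.array([*(a/max(r,1e-9)*np.sin(r)),np.cos(r)])
    return Ro.from_euler('xyz',c['orientation']).as_matrix()@d
def onz(c,u,v,z,fish=False):
    d=ray(c,u,v,fish); return c['eye']+d*(z-c['eye'][2])/d[2]
def proj(c,p,fish=False):
    q=Ro.from_euler('xyz',c['orientation']).as_matrix().T@(np.asarray(p)-c['eye'])
    if fish:
        r=np.linalg.norm(q[:2]); k=np.arctan2(r,q[2])/max(r,1e-9)
        return np.array([c['cx']+c['fx']*k*q[0],c['cy']+c['fy']*k*q[1]])
    return np.array([c['cx']+c['fx']*q[0]/q[2],c['cy']+c['fy']*q[1]/q[2]])
E
python3 - <<'E'
from h import *
im=cv2.imread('pics/top0.png'); c=optics.get_calibration('top')
hsv=cv2.cvtColor(im,cv2.COLOR_BGR2HSV)
cv2.imwrite('pics/crop0.png',cv2.resize(im[140:260,150:350],None,fx=4,fy=4,interpolation=cv2.INTER_CUBIC))
# white plate
w=cv2.inRange(hsv,(0,0,120),(180,80,255)); b=cv2.inRange(hsv,(95,120,60),(130,255,255))
roi=np.zeros_like(w); roi[140:260,155:330]=1
m=(w|b)*roi; cs=max(cv2.findContours(m,0,2)[0],key=cv2.contourArea); print('plate',cv2.minAreaRect(cs))
n,l,st,ce=cv2.connectedComponentsWithStats(b*roi)
for i in range(1,n):
    if st[i,4]>15: print('blue',st[i],ce[i])
r=(cv2.inRange(hsv,(0,60,80),(12,255,255))|cv2.inRange(hsv,(165,60,80),(180,255,255)))*roi
n,l,st,ce=cv2.connectedComponentsWithStats(r)
for i in range(1,n):
    if st[i,4]>3: print('red',st[i],ce[i])
# kerb bounding corner points
ys,xs=np.where((b*roi)>0); k=xs<250; p=np.c_[xs,ys][k]
for f in (lambda p:p[:,0]+p[:,1],lambda p:p[:,0]-p[:,1]): q=p[np.argmin(f(p))]; print('corner',q,onz(c,*q,.132))
E
```

```text
plate ((240.07203674316406, 205.2904052734375), (91.78768920898438, 146.37130737304688), 82.40535736083984)
blue [208 165  14   2  20] [215.4 165.7]
blue [163 170  20  73 270] [168.97037037 204.02962963]
blue [251 179  31  31 325] [264.41230769 194.93538462]
blue [260 186  14  15 147] [265.82312925 193.19727891]
red [283 161  42  11 211] [301.52606635 166.13270142]
red [203 213   4   7  10] [205.1 216.6]
corner [164 170] [0.62606012 0.27168313 0.132     ]
corner [171 241] [0.41308517 0.24224616 0.132     ]
```

View pics/crop0.png

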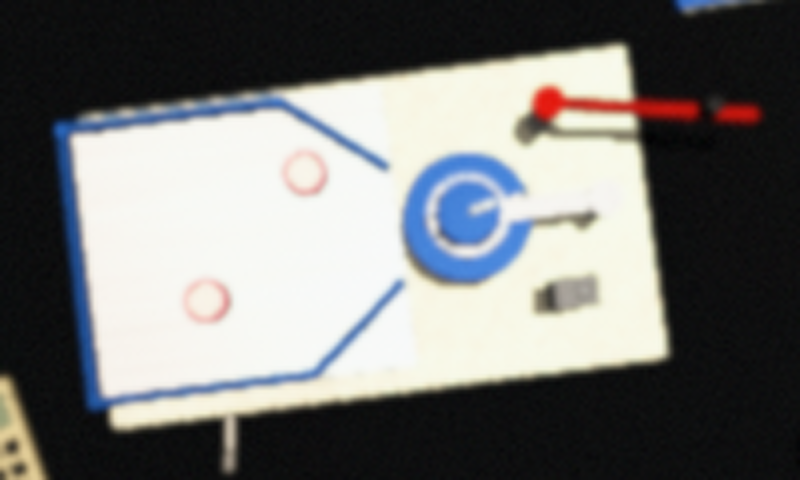

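The crop confirms two rings with white tops and pink sides on the shelf, at crop (305,173) and (207,301). The white line on the cap points nearly along the arm. Next I fit the station pose from these points.

```bash
cat >> h.py <<'E'
import json,os
if os.path.exists('st.json'): SX,SY,SA=json.load(open('st.json'))
def s2w(x,y,z=0):  # mm station -> m world
    c,s=np.cos(SA),np.sin(SA); x,y=x/1e3,y/1e3
    return np.array([SX+c*x-s*y,SY+s*x+c*y,z/1e3])
def w2s(p):
    c,s=np.cos(SA),np.sin(SA); d=np.asarray(p)[:2]-[SX,SY]
    return np.array([c*d[0]+s*d[1],-s*d[0]+c*d[1]])*1e3
E
python3 - <<'E'
from h import *
c=optics.get_calibration('top')
P=[((57,122),108,300,132),((92,408),-108,300,132),((468,210),0,0,166),((548,104),75,-70,146),((626,44),130,-150,12),((668,357),-130,-150,12),((112,428),-130,310,12)]
W=np.array([onz(c,150+(u+.5)/4-.5,140+(v+.5)/4-.5,z/1e3)[:2] for (u,v),x,y,z in P]); S=np.array([[x,y] for _,x,y,z in P])/1e3
Wc,Sc=W-W.mean(0),S-S.mean(0)
a=np.arctan2((Sc[:,0]*Wc[:,1]-Sc[:,1]*Wc[:,0]).sum(),(Sc*Wc).sum())
R=np.array([[np.cos(a),-np.sin(a)],[np.sin(a),np.cos(a)]]); t=W.mean(0)-R@S.mean(0)
print(t,a,'res mm',np.round((W-(S@R.T+t))*1e3,1).tolist())
json.dump([*t,a],open('st.json','w'))
E
python3 - <<'E'
from h import *
c=optics.get_calibration('top')
f=lambda u,v,z:onz(c,150+(u+.5)/4-.5,140+(v+.5)/4-.5,z)
for u,v in((305,173),(207,301)): p=f(u,v,.14); print('cart',p,w2s(p))
p=f(714,103,.189); h=w2s(p)-[75,-70]; print('pin',h,np.hypot(*h),np.arctan2(h[1],h[0])-np.pi)
p=f(760,114,.14); h=w2s(p)-[75,-70]; print('end',h,np.hypot(*h),np.arctan2(h[1],h[0])%(2*np.pi)-np.pi)
print('jar',s2w(0,0),'keeperhinge',s2w(75,-70))
s=sense(); Rm=Ro.from_euler('xyz',s['orientation']).as_matrix(); print(np.round(Rm,3))
w=optics.get_calibration('wrist'); print('cam in tool',Rm.T@(w['eye']-s['tool_pos']))
print('Cam R in tool\n',np.round(Rm.T@Ro.from_euler('xyz',w['orientation']).as_matrix(),3))
E
```

```text
[ 0.56432983 -0.04047861] 0.15448171824189572 res mm [[0.8, -0.5], [-0.1, -2.0], [0.6, 0.8], [-2.3, 0.8], [0.8, 0.1], [0.1, 0.3], [0.0, 0.5]]
cart [0.59122179 0.08254804 0.14      ] [ 45.50157641 117.4237649 ]
cart [0.49363372 0.15264874 0.14      ] [-40.13809955 201.70534824]
pin [ -22.07347564 -113.37681565] 115.50558710758447 -4.9046748150044905
end [ -29.15482584 -155.08095084] 157.797671668859 1.3849678488674835
jar [ 0.56432983 -0.04047861  0.        ] keeperhinge [ 0.64920745 -0.09810491  0.        ]
[[ 0.902  0.432 -0.001]
 [ 0.432 -0.902  0.002]
 [ 0.    -0.002 -1.   ]]
cam in tool [ 0.07684271 -0.00048618 -0.15816519]
Cam R in tool
 [[ 0.001 -0.958 -0.287]
 [ 1.     0.001 -0.001]
 [ 0.001 -0.287  0.958]]
```

{"fn": "step_arm", "kwargs": {
  "moves": [
    [[1,0.98,-0.74,0,0],[1,0.98,-0.74,0,0],[1,0.98,-0.74,0,0],[1,0.98,-0.74,0,0],[1,0.98,-0.74,0,0]]
  ]
}}

```text
t: 0.6
tool_pos: [0.3374, -0.4759, 0.2263]
orientation: [-3.141, 0.0, 0.447]
wrist_force: [1.1, 0.5, 0.5]
grip_width: 1.001
grip_force: 0.0
```

{"fn": "step_arm", "kwargs": {
  "moves": [
    [[1,0.98,-0.74,0,0],[1,0.98,-0.74,0,0],[1,0.98,-0.74,0,0],[1,0.98,-0.74,0,0],[1,0.98,-0.74,0,0]]
  ]
}}

```text
t: 1.1
tool_pos: [0.3938, -0.3669, 0.2264]
orientation: [-3.141, 0.0, 0.447]
wrist_force: [0.4, -0.6, -0.1]
grip_width: 1.005
grip_force: 0.0
```

{"fn": "step_arm", "kwargs": {
  "moves": [
    [[1,0.98,-0.74,0,0],[1,0.98,-0.74,0,0],[1,0.98,-0.74,0,0],[1,0.98,-0.74,0,0],[1,0.98,-0.74,0,0]]
  ]
}}

```text
t: 1.6
tool_pos: [0.4501, -0.2579, 0.2264]
orientation: [-3.141, 0.0, 0.447]
wrist_force: [-0.3, -0.3, -0.2]
grip_width: 0.998
grip_force: 0.0
```

{"fn": "step_arm", "kwargs": {
  "moves": [
    [[1,0.98,-0.74,0,0],[1,0.98,-0.74,0,0],[1,0.98,-0.74,0,0],[1,0.98,-0.74,0,0],[1,0.98,-0.74,0,0]]
  ]
}}

```text
t: 2.1
tool_pos: [0.5065, -0.1489, 0.2264]
orientation: [-3.141, 0.001, 0.447]
wrist_force: [0.2, -0.2, -1.3]
grip_width: 1.003
grip_force: 0.0
```

Run:
```python
from h import *
s=sense(); print(np.round(s['joint_positions'],3))
c=optics.get_calibration('wrist'); im=optics.camera('wrist'); cv2.imwrite('pics/w1.png',im)
for n,p in dict(hub=(0,0,166),hinge=(75,-70,146),catch=(-68,-74,146),lip=(0,53,118)).items(): print(n,proj(c,s2w(*p),True).round())
```

```text
[ 0.777  0.314 -0.649  1.851  0.217  1.048 -1.082]
hub [158.  83.]
hinge [276.  20.]
catch [230. 187.]
lip [124.  76.]
```

View pics/w1.png

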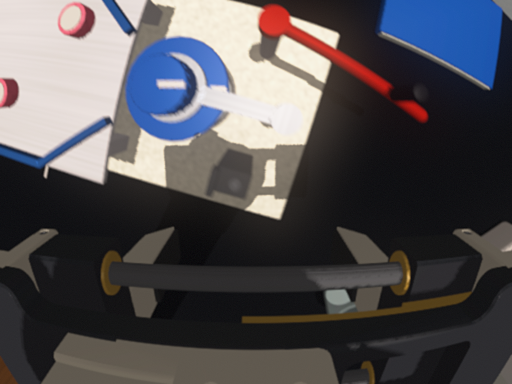

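Wrist view: the hub top is at about (158,83), right where predicted. The white line is almost along the arm, so the cap is near tight, and the way down is clear. Next I centre over the hub and wind the wrist clockwise.

{"fn": "step_arm", "kwargs": {
  "moves": [
    [[1,0.99,-0.73,0,0],[1,0.99,-0.73,0,0],[1,0.99,-0.73,0,0],[1,0.99,-0.73,0,0],[1,0.99,-0.73,0,0]]
  ]
}}

```text
t: 2.65
tool_pos: [0.5643, -0.0406, 0.2264]
orientation: [-3.141, 0.001, 0.447]
wrist_force: [-0.1, -0.0, -0.4]
grip_width: 1.002
grip_force: 0.0
```

{"fn": "step_arm", "kwargs": {
  "moves": [
    [[1,0,0,0,1],[1,0,0,0,1],[1,0,0,0,1],[1,0,0,0,1],[1,0,0,0,1]]
  ]
}}

```text
t: 3.15
tool_pos: [0.5638, -0.0414, 0.2263]
orientation: [3.141, 0.001, -0.309]
wrist_force: [-0.2, -0.0, -0.1]
grip_width: 1.001
grip_force: 0.0
```

{"fn": "step_arm", "kwargs": {
  "moves": [
    [[1,0,0,0,1],[1,0,0,0,1],[1,0,0,0,1],[1,0,0,0,1],[1,0,0,0,1]]
  ]
}}

```text
t: 3.65
tool_pos: [0.5619, -0.0419, 0.2222]
orientation: [3.133, 0.007, -0.974]
wrist_force: [0.3, -0.1, -1.3]
grip_width: 0.998
grip_force: 0.0
```

Run:
```python
from h import *
s=sense(); print(np.round(s['joint_positions'],3),s['tool_pos'],s['orientation'])
```

```text
[ 0.158  0.331 -0.161  1.775  0.059  1.051 -2.569] [ 0.5618837  -0.04191527  0.22219617] [ 3.13308455  0.00673515 -0.97377048]
```

{"fn": "step_arm", "kwargs": {
  "moves": [
    [[1,0,0,0,-1],[1,0,0,0,0],[1,0,0,0,0],[1,0,0,0,0],[1,0,0,0,0]]
  ]
}}

```text
t: 4.15
tool_pos: [0.5622, -0.0418, 0.2226]
orientation: [3.134, 0.007, -0.826]
wrist_force: [0.4, 0.4, 0.4]
grip_width: 1.002
grip_force: 0.0
```

```bash
cat > st.py <<'E'
from h import *
import sys
s=sense(); p=s['tool_pos']; y=s['orientation'][2]
print('t',s['t'],'q',np.round(s['joint_positions'],2),'tcp',np.round(p,4),'rpy',np.round(s['orientation'],3),'station',w2s(p).round(1),'F',np.round(s['wrist_force'],1),'w',round(float(s['grip_width']),3),'gf',round(float(s['grip_force']),1))
if len(sys.argv)>3:
    x,yy,z=map(float,sys.argv[1:4]); t=s2w(x,yy,z); d=Ro.from_euler('xyz',s['orientation']).as_matrix().T@(t-p)/.02
    print('units',d.round(2))
E
python3 st.py 0 0 136
```

```text
t 4.15 q [ 0.18  0.33 -0.19  1.77  0.07  1.05 -2.43] tcp [ 0.5622 -0.0418  0.2226] rpy [ 3.134  0.007 -0.826] station [-2.3 -1. ] F [0.4 0.4 0.4] w 1.002 gf 0.0
units [ 0.05 -0.16  4.33]
```

{"fn": "step_arm", "kwargs": {
  "moves": [
    [[1,0.01,-0.03,0.87,0],[1,0.01,-0.03,0.87,0],[1,0.01,-0.03,0.87,0],[1,0.01,-0.03,0.87,0],[1,0.01,-0.03,0.85,0]]
  ]
}}

```text
t: 4.65
tool_pos: [0.5643, -0.0408, 0.1354]
orientation: [3.134, 0.006, -0.826]
wrist_force: [-0.3, -0.4, 0.1]
grip_width: 0.999
grip_force: 0.0
```

{"fn": "step_arm", "kwargs": {
  "moves": [
    [[-1,0,0,0,0],[-1,0,0,0,0],[-1,0,0,0,0],[-1,0,0,0,0],[-1,0,0,0,0]]
  ]
}}

```text
t: 5.15
tool_pos: [0.5648, -0.0401, 0.1369]
orientation: [3.134, 0.005, -0.823]
wrist_force: [0.2, 0.5, 0.6]
grip_width: 0.618
grip_force: 0.0
```

```bash
python3 st.py 0 0 136
```

```text
t 5.15 q [ 0.16  0.44 -0.17  1.84  0.1   0.88 -2.45] tcp [ 0.5648 -0.0401  0.1369] rpy [ 3.134  0.005 -0.823] station [0.5 0.3] F [0.2 0.5 0.6] w 0.618 gf 0.0
units [-0.    0.03  0.04]
```

{"fn": "step_arm", "kwargs": {
  "moves": [
    [[-1,0,0,0,0],[-1,0,0,0,0],[-1,0,0,0,0],[-1,0,0,0,0],[-1,0,0,0,0]]
  ]
}}

```text
t: 5.65
tool_pos: [0.5635, -0.0411, 0.1363]
orientation: [3.132, 0.006, -0.824]
wrist_force: [-4.2, -3.4, 5.7]
grip_width: 0.518
grip_force: 30.0
```

{"fn": "step_arm", "kwargs": {
  "moves": [
    [[-1,0,0,0,-1],[-1,0,0,0,-1],[-1,0,0,0,-1],[-1,0,0,0,-1],[-1,0,0,0,-1]]
  ]
}}

```text
t: 6.15
tool_pos: [0.5636, -0.0411, 0.1365]
orientation: [3.138, 0.011, -0.068]
wrist_force: [-4.9, -1.1, 6.9]
grip_width: 0.517
grip_force: 30.0
```

```bash
python3 st.py 0 0 136
```

```text
t 6.15 q [ 0.29  0.45 -0.34  1.84  0.19  0.89 -1.78] tcp [ 0.5636 -0.0411  0.1365] rpy [ 3.138  0.011 -0.068] station [-0.8 -0.5] F [-4.9 -1.1  6.9] w 0.517 gf 30.0
units [ 0.03 -0.04  0.03]
```

{"fn": "step_arm", "kwargs": {
  "moves": [
    [[-1,0,0,0,-1],[-1,0,0,0,-1],[-1,0,0,0,-1],[-1,0,0,0,-1],[-1,0,0,0,-1]]
  ]
}}

```text
t: 6.65
tool_pos: [0.5638, -0.0411, 0.1366]
orientation: [-3.137, 0.01, 0.682]
wrist_force: [-5.6, -1.5, 7.4]
grip_width: 0.513
grip_force: 30.0
```

{"fn": "step_arm", "kwargs": {
  "moves": [
    [[-1,0,0,0,-1],[-1,0,0,0,-1],[-1,0,0,0,-1],[-1,0,0,0,-1],[-1,0,0,0,-1]]
  ]
}}

```text
t: 7.15
tool_pos: [0.5639, -0.0408, 0.1365]
orientation: [-3.131, 0.004, 1.432]
wrist_force: [-5.1, -1.4, 5.4]
grip_width: 0.521
grip_force: 30.0
```

```bash
python3 - <<'E'
from h import *
print(np.round(sense()['torque'],2))
E
python3 st.py 0 0 136
```

```text
[-0.65  0.29 -0.12]
t 7.15 q [ 0.54  0.52 -0.67  1.83  0.39  0.94 -0.44] tcp [ 0.5639 -0.0408  0.1365] rpy [-3.131  0.004  1.432] station [-0.5 -0.2] F [-5.1 -1.4  5.4] w 0.521 gf 30.0
units [0.02 0.02 0.02]
```

{"fn": "step_arm", "kwargs": {
  "moves": [
    [[-1,0,0,0,-1],[-1,0,0,0,-1],[-1,0,0,0,-1],[-1,0,0,0,-1],[-1,0,0,0,-0.5]]
  ]
}}

```text
t: 7.65
tool_pos: [0.5636, -0.0407, 0.1362]
orientation: [-3.131, -0.004, 2.106]
wrist_force: [-6.8, -3.4, 5.6]
grip_width: 0.52
grip_force: 30.0
```

```bash
python3 - <<'E'
from h import *
print(np.round(sense()['torque'],2))
c=optics.get_calibration('top');cv2.imwrite('pics/t2.png',optics.camera('top'))
E
python3 st.py 0 0 136
```

```text
[-0.4   0.45 -0.16]
t 7.7 q [ 0.65  0.57 -0.82  1.83  0.5   0.98  0.15] tcp [ 0.5636 -0.0407  0.1362] rpy [-3.131 -0.004  2.108] station [-0.7 -0.1] F [-6.  -3.6  6.5] w 0.516 gf 30.0
units [-0.01  0.04  0.01]
```

{"fn": "step_arm", "kwargs": {
  "moves": [
    [[-1,0,0,0,-0.4],[-1,0,0,0,-0.4],[-1,0,0,0,-0.4],[-1,0,0,0,-0.4],[-1,0,0,0,0]]
  ]
}}

```text
t: 8.2
tool_pos: [0.5617, -0.0398, 0.1358]
orientation: [-3.13, -0.01, 2.341]
wrist_force: [-8.5, -0.0, 7.5]
grip_width: 0.514
grip_force: 30.0
```

```bash
python3 - <<'E'
from h import *
print(np.round(sense()['torque'],2))
E
python3 st.py 0 0 136
```

```text
[-0.02  1.58 -0.75]
t 8.2 q [ 0.68  0.59 -0.88  1.83  0.54  1.    0.35] tcp [ 0.5617 -0.0398  0.1358] rpy [-3.13  -0.01   2.341] station [-2.5  1.1] F [-8.5 -0.   7.5] w 0.514 gf 30.0
units [-0.12  0.07 -0.01]
```

{"fn": "step_arm", "kwargs": {
  "moves": [
    [[0.3,0,0,0,0],[0.3,0,0,0,0],[0.3,0,0,0,0],[0.3,0,0,0,0],[0.3,0,0,0,0]]
  ]
}}

```text
t: 8.7
tool_pos: [0.5645, -0.04, 0.136]
orientation: [-3.134, -0.006, 2.342]
wrist_force: [-0.2, 0.3, 0.1]
grip_width: 0.652
grip_force: 0.0
```

```bash
python3 st.py 0 0 136
python3 - <<'E'
from h import *
s=sense(); R=Ro.from_euler('xyz',s['orientation']).as_matrix(); p=s['tool_pos']
for th in np.linspace(0.14,1.4,10):
    t=s2w(-105*np.sin(th),-105+105*np.cos(th),136); print(round(th,2),(R.T@(t-p)/.02).round(2)); p=t
E
```

```text
t 8.7 q [ 0.68  0.59 -0.88  1.83  0.54  0.99  0.35] tcp [ 0.5645 -0.04    0.136 ] rpy [-3.134 -0.006  2.342] station [0.2 0.5] F [-0.2  0.3  0.1] w 0.652 gf 0.0
units [-0.01 -0.02  0.  ]
0.14 [ 0.37 -0.65  0.01]
0.28 [ 0.29 -0.67  0.01]
0.42 [ 0.19 -0.71  0.01]
0.56 [ 0.09 -0.73  0.01]
0.7 [-0.01 -0.73  0.01]
0.84 [-0.11 -0.73  0.  ]
0.98 [-0.21 -0.7   0.  ]
1.12 [-0.31 -0.67  0.  ]
1.26 [-0.4  -0.62  0.  ]
1.4 [-0.48 -0.56  0.  ]
```

{"fn": "step_arm", "kwargs": {
  "moves": [
    [[0.3,0.37,-0.65,0,0],[0.3,0.29,-0.67,0,0],[0.3,0.19,-0.71,0,0],[0.3,0.09,-0.73,0,0],[0.3,-0.01,-0.73,0,0]]
  ]
}}

```text
t: 9.2
tool_pos: [0.5013, -0.0737, 0.137]
orientation: [-3.136, -0.007, 2.344]
wrist_force: [0.9, 2.7, 0.3]
grip_width: 0.65
grip_force: 1.2
```

{"fn": "step_arm", "kwargs": {
  "moves": [
    [[0.3,-0.11,-0.73,0,0],[0.3,-0.21,-0.7,0,0],[0.3,-0.31,-0.67,0,0],[0.3,-0.4,-0.62,0,0],[0.3,-0.48,-0.56,0,0]]
  ]
}}

```text
t: 9.7
tool_pos: [0.4781, -0.1236, 0.1369]
orientation: [3.127, -0.019, 2.356]
wrist_force: [10.5, 67.0, -13.6]
grip_width: 0.657
grip_force: 32.2
```

```bash
python3 st.py -103 -87 136;  python3 - <<'E'
from h import *
im=optics.camera('top');cv2.imwrite('pics/t3.png',cv2.resize(im[130:270,140:360],None,fx=3.5,fy=3.5,interpolation=cv2.INTER_CUBIC))
E
```

```text
t 9.7 q [ 0.98  0.48 -0.94  2.    0.46  0.91  0.58] tcp [ 0.4781 -0.1236  0.1369] rpy [ 3.127 -0.019  2.356] station [-98.  -68.8] F [ 10.5  67.  -13.6] w 0.657 gf 32.2
units [-0.59 -0.74  0.02]
```

View pics/t3.png

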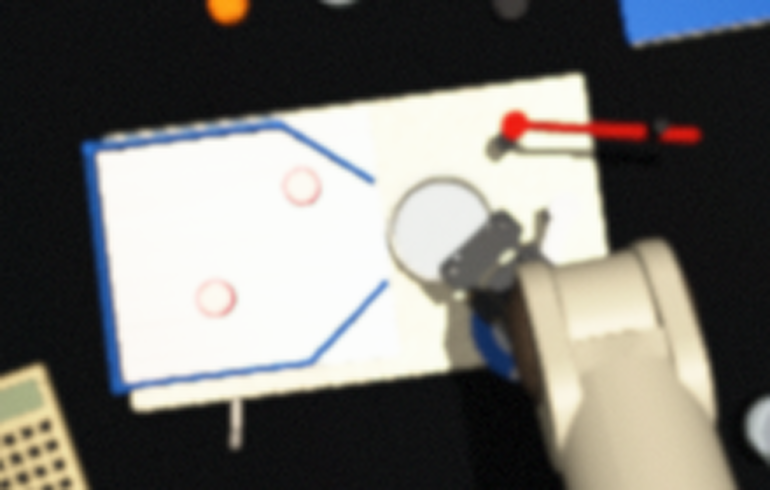

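The wrist force is 67 N, so I back off at once. The trailing finger has probably met the catch because I didn't turn with the swing.

{"fn": "step_arm", "kwargs": {
  "moves": [
    [[0.3,0.4,0.6,0,0],[0.3,0.4,0.6,0,0],[0.3,0.2,0.3,0,0],[0.3,0,0,0,0],[0.3,0,0,0,0]]
  ]
}}

```text
t: 10.25
tool_pos: [0.4831, -0.1086, 0.1371]
orientation: [-3.133, -0.005, 2.341]
wrist_force: [0.7, -0.0, 0.3]
grip_width: 0.654
grip_force: 0.0
```

```bash
python3 st.py -103 -87 136
```

```text
t 10.25 q [ 0.92  0.48 -0.93  1.99  0.49  0.92  0.51] tcp [ 0.4831 -0.1086  0.1371] rpy [-3.133 -0.005  2.341] station [-90.7 -54.8] F [ 0.7 -0.   0.3] w 0.654 gf 0.0
units [-0.96 -1.43  0.06]
```

{"fn": "step_arm", "kwargs": {
  "moves": [
    [[1,0,0,-0.9,0],[1,0,0,-0.9,0],[1,0,0,-0.9,0],[1,0,0,-0.9,0],[1,0,0,-0.9,0]]
  ]
}}

```text
t: 10.75
tool_pos: [0.4839, -0.1088, 0.2278]
orientation: [-3.133, -0.005, 2.34]
wrist_force: [0.3, 0.3, 0.5]
grip_width: 0.989
grip_force: 0.0
```

Run:
```python
from h import *
c=optics.get_calibration('wrist'); im=optics.camera('wrist'); cv2.imwrite('pics/w3.png',im)
for n,p in dict(catch=(-68,-74,146),lip=(0,53,118),jar=(0,0,105)).items(): print(n,proj(c,s2w(*p),True).round())
for th in (1.,1.1,1.2,1.3): print(th,proj(c,s2w(-105*np.sin(th),-105+105*np.cos(th),166),True).round())
```

```text
catch [264. 234.]
lip [395. 159.]
jar [359. 198.]
1.0 [263. 206.]
1.1 [251. 211.]
1.2 [240. 217.]
1.3 [229. 225.]
```

View pics/w3.png

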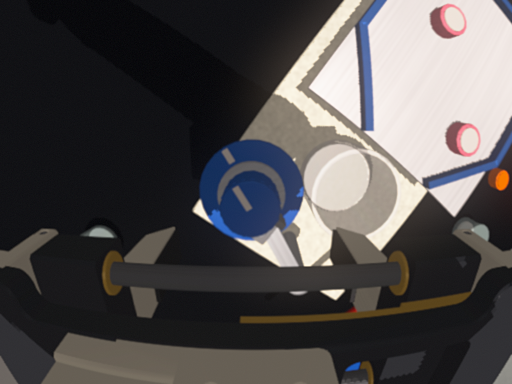

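Wrist view: the hub is at about (250,207), so the swing is about 1.1, and its white line points away from the arm, so the cap is unscrewed. Two cartridges are still on the shelf. I re-enter with the wrist turned to the tangent and push further.

{"fn": "step_arm", "kwargs": {
  "moves": [
    [[0.6,0,0,0,-1],[0.6,0,0,0,-1],[0.6,0,0,0,-1],[0.6,0,0,0,-1],[0.6,0,0,0,0]]
  ]
}}

```text
t: 11.3
tool_pos: [0.4837, -0.1085, 0.2265]
orientation: [-3.139, -0.01, 2.941]
wrist_force: [-0.4, -0.6, -0.2]
grip_width: 0.801
grip_force: 0.0
```

```bash
python3 st.py -93.6 -57.4 136
```

```text
t 11.3 q [ 1.11  0.42 -1.16  1.91  0.43  1.11  1.15] tcp [ 0.4837 -0.1085  0.2265] rpy [-3.139 -0.01   2.941] station [-90.2 -54.8] F [-0.4 -0.6 -0.2] w 0.801 gf 0.0
units [ 0.07 -0.17  4.53]
```

{"fn": "step_arm", "kwargs": {
  "moves": [
    [[0.6,0.01,-0.03,0.9,0],[0.6,0.01,-0.03,0.9,0],[0.6,0.01,-0.03,0.9,0],[0.6,0.01,-0.03,0.9,0],[0.6,0.01,-0.03,0.9,0]]
  ]
}}

```text
t: 11.8
tool_pos: [0.4812, -0.1111, 0.1361]
orientation: [-3.138, -0.009, 2.936]
wrist_force: [1.1, 0.4, 1.0]
grip_width: 0.798
grip_force: 0.0
```

{"fn": "step_arm", "kwargs": {
  "moves": [
    [[0.6,0,-0.35,0,0],[0.6,0,-0.35,0,0],[0.6,-0.05,-0.35,0,0],[0.6,-0.05,-0.35,0,0],[0.6,-0.05,-0.1,0,0]]
  ]
}}

```text
t: 12.3
tool_pos: [0.4784, -0.1416, 0.1375]
orientation: [-3.138, -0.009, 2.94]
wrist_force: [-1.3, 2.1, -0.4]
grip_width: 0.8
grip_force: 0.8
```

```bash
python3 st.py -104.7 -97.6 136
```

```text
t 12.3 q [ 1.06  0.54 -1.04  1.98  0.57  0.96  1.1 ] tcp [ 0.4784 -0.1416  0.1375] rpy [-3.138 -0.009  2.94 ] station [-100.5  -86.7] F [-1.3  2.1 -0.4] w 0.8 gf 0.8
units [ 0.01 -0.58  0.08]
```

{"fn": "step_arm", "kwargs": {
  "moves": [
    [[0.6,0,-0.35,0,0],[0.6,0,-0.35,0,0],[0.6,0,0,0,0],[0.6,0,0.3,0,0],[0.6,0,0,0,0]]
  ]
}}

```text
t: 12.8
tool_pos: [0.4768, -0.1453, 0.1375]
orientation: [-3.141, -0.01, 2.945]
wrist_force: [-2.0, 8.9, 3.1]
grip_width: 0.802
grip_force: 5.2
```

{"fn": "step_arm", "kwargs": {
  "moves": [
    [[0.6,0,0,-0.9,0],[0.6,0,0,-0.9,0],[0.6,0,0,-0.9,0],[0.6,0,0,-0.9,0],[-1,0,0,-0.9,0]]
  ]
}}

```text
t: 13.3
tool_pos: [0.4779, -0.1489, 0.2282]
orientation: [-3.137, -0.009, 2.941]
wrist_force: [-0.2, 0.0, -0.6]
grip_width: 0.755
grip_force: 0.0
```

```bash
python3 st.py 40 145 200;  python3 - <<'E'
from h import *
im=optics.camera('top');cv2.imwrite('pics/t4.png',im)
c=optics.get_calibration('top')
hsv=cv2.cvtColor(im,cv2.COLOR_BGR2HSV)
m=np.zeros(im.shape[:2],np.uint8); cv2.fillPoly(m,[np.array([proj(c,s2w(x,y,140)).round().astype(int) for x,y in((-98,288),(98,288),(98,130),(40,56),(-40,56),(-98,130))])],1)
k=(hsv[...,1]>25).astype(np.uint8)*m
n,l,st,ce=cv2.connectedComponentsWithStats(cv2.dilate(k,np.ones((3,3))))
for i in range(1,n):
    if st[i,4]>15:
        x,y,w,h=st[i,:4]; print(st[i],w2s(onz(c,x+w/2-.5,y+h/2-.5,.135)).round(1))
E
```

```text
t 13.3 q [ 1.18  0.42 -1.15  1.9   0.44  1.12  1.22] tcp [ 0.4779 -0.1489  0.2282] rpy [-3.137 -0.009  2.941] station [-102.1  -93.9] F [-0.2  0.  -0.6] w 0.755 gf 0.0
units [-2.52 13.67  1.33]
[201 165  47  19 185] [ 73.3 120.1]
[185 168  15   4  45] [ 99.2 214.2]
[166 171  11   8  45] [ 92.3 278.8]
[178 170   6   3  18] [ 99.2 249.1]
[220 177  13  13 101] [ 45.6 117.5]
[196 209  13  13  98] [-40.6 200.6]
[229 209  22  22 105] [-68.2  90.9]
[196 210   5   5  21] [-30.2 211.5]
```

The cap is aside at about 1.34 rad. The cartridges are at station A (45.5,117.5) and B (-40.5,201). I will grip each one near deck level, slide it through the gate and release it over the jar.

{"fn": "step_arm", "kwargs": {
  "moves": [
    [[0.3,0,0,0,0.6],[0.3,0,0,0,0.6],[0.3,0,0,0,0],[0.3,0,0,0,0],[0.3,0,0,0,0]]
  ]
}}

```text
t: 13.85
tool_pos: [0.4776, -0.1482, 0.2269]
orientation: [-3.137, -0.009, 2.763]
wrist_force: [-0.3, 0.1, 0.2]
grip_width: 0.649
grip_force: 0.0
```

```bash
python3 st.py 45.5 117.5 200
```

```text
t 13.85 q [ 1.15  0.4  -1.11  1.9   0.41  1.1   1.07] tcp [ 0.4776 -0.1482  0.2269] rpy [-3.137 -0.009  2.763] station [-102.3  -93.1] F [-0.3  0.1  0.2] w 0.649 gf 0.0
units [-1.03 12.83  1.27]
```

{"fn": "step_arm", "kwargs": {
  "moves": [
    [[0.3,-0.07,0.85,0,0],[0.3,-0.07,0.85,0,0],[0.3,-0.07,0.85,0,0],[0.3,-0.07,0.85,0,0],[0.3,-0.07,0.85,0,0]]
  ]
}}

```text
t: 14.35
tool_pos: [0.5159, -0.0711, 0.2264]
orientation: [-3.137, -0.009, 2.763]
wrist_force: [0.8, -0.6, 0.6]
grip_width: 0.656
grip_force: 0.0
```

{"fn": "step_arm", "kwargs": {
  "moves": [
    [[0.3,-0.07,0.85,0,0],[0.3,-0.07,0.85,0,0],[0.3,-0.07,0.85,0,0],[0.3,-0.07,0.85,0,0],[0.3,-0.07,0.85,0,0]]
  ]
}}

```text
t: 14.85
tool_pos: [0.5539, 0.0053, 0.2258]
orientation: [-3.137, -0.009, 2.763]
wrist_force: [0.8, 0.5, -0.2]
grip_width: 0.649
grip_force: 0.0
```

{"fn": "step_arm", "kwargs": {
  "moves": [
    [[0.3,-0.07,0.85,0.25,0],[0.3,-0.07,0.85,0.25,0],[0.3,-0.07,0.85,0.25,0],[0.3,-0.07,0.85,0.25,0],[0.3,-0.07,0.85,0.25,0]]
  ]
}}

```text
t: 15.35
tool_pos: [0.5916, 0.0815, 0.2]
orientation: [-3.137, -0.009, 2.763]
wrist_force: [-0.0, 0.8, -0.5]
grip_width: 0.649
grip_force: 0.0
```

```bash
python3 st.py 45.5 117.5 122
python3 - <<'E'
from h import *
c=optics.get_calibration('wrist'); im=optics.camera('wrist'); cv2.imwrite('pics/w5.png',im)
print([proj(c,s2w(*p),True).round() for p in((45.5,117.5,140),(-40.5,201,140),(0,0,105))])
for th in (1.1,1.3,1.5): print(th,proj(c,s2w(-105*np.sin(th),-105+105*np.cos(th),166),True).round())
E
```

```text
t 15.35 q [ 0.53  0.61 -0.99  1.69  0.55  1.16  0.57] tcp [0.5916 0.0815 0.2   ] rpy [-3.137 -0.009  2.763] station [ 45.8 116.3] F [-0.   0.8 -0.5] w 0.649 gf 0.0
units [0.   0.06 3.9 ]
[array([257., 211.]), array([296.,  59.]), array([129., 218.])]
1.1 [  6. 184.]
1.3 [ -6. 188.]
1.5 [-16. 195.]
```

View pics/w5.png

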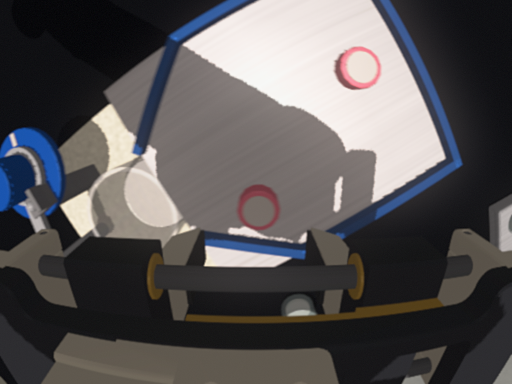

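Wrist view: cartridge A is at (258,207), where predicted. Cartridge B is at (359,67), not the predicted (296,59), so it was knocked aside and I will re-measure it later. The cap is well aside at (10,185). I take A now.

{"fn": "step_arm", "kwargs": {
  "moves": [
    [[0.3,0,0.01,0.8,0],[0.3,0,0.01,0.8,0],[0.3,0,0.01,0.8,0],[0.3,0,0.01,0.8,0],[0.3,0,0.01,0.65,0]]
  ]
}}

```text
t: 15.9
tool_pos: [0.5902, 0.0809, 0.1215]
orientation: [-3.136, -0.01, 2.761]
wrist_force: [0.3, 0.1, -0.2]
grip_width: 0.652
grip_force: 0.0
```

{"fn": "step_arm", "kwargs": {
  "moves": [
    [[-1,0,0,0,0],[-1,0,0,0,0],[-1,0,0,0,0],[-1,0,0,0,0],[-1,0,0,0,0]]
  ]
}}

```text
t: 16.4
tool_pos: [0.5916, 0.0821, 0.1245]
orientation: [-3.138, -0.008, 2.762]
wrist_force: [0.0, 1.2, 2.4]
grip_width: 0.357
grip_force: 30.0
```

```bash
python3 st.py 0 50 122;python3 st.py 0 8 122
python3 - <<'E'
from h import *
c=optics.get_calibration('wrist'); im=optics.camera('wrist')
E
```

```text
t 16.4 q [ 0.48  0.69 -0.93  1.75  0.63  1.04  0.51] tcp [0.5916 0.0821 0.1245] rpy [-3.138 -0.008  2.762] station [ 45.8 116.9] F [0.  1.2 2.4] w 0.357 gf 30.0
units [ 0.27 -4.05  0.14]
t 16.4 q [ 0.48  0.69 -0.93  1.75  0.63  1.04  0.51] tcp [0.5916 0.0821 0.1245] rpy [-3.138 -0.008  2.762] station [ 45.8 116.9] F [0.  1.2 2.4] w 0.357 gf 30.0
units [-0.8  -5.85  0.14]
```

{"fn": "step_arm", "kwargs": {
  "moves": [
    [[-1,0.05,-0.6,0,0],[-1,0.05,-0.6,0,0],[-1,0.05,-0.6,0,0],[-1,0.05,-0.6,0,0],[-1,0.05,-0.6,0,0]]
  ]
}}

```text
t: 16.95
tool_pos: [0.5641, 0.0271, 0.1244]
orientation: [-3.138, -0.008, 2.761]
wrist_force: [1.6, 2.6, 5.6]
grip_width: 0.365
grip_force: 30.0
```

{"fn": "step_arm", "kwargs": {
  "moves": [
    [[-1,0.02,-0.6,0,0],[-1,0,-0.5,0,0],[-1,-0.36,-0.6,0,0],[-1,-0.36,-0.6,0,0],[-1,-0.36,-0.55,0,0]]
  ]
}}

```text
t: 17.45
tool_pos: [0.5615, -0.0357, 0.1231]
orientation: [-3.134, -0.011, 2.76]
wrist_force: [0.4, -0.0, 0.4]
grip_width: 0.365
grip_force: 30.0
```

```bash
python3 st.py 0 5 122
```

```text
t 17.45 q [ 0.72  0.64 -0.95  1.84  0.62  1.    0.7 ] tcp [ 0.5615 -0.0357  0.1231] rpy [-3.134 -0.011  2.76 ] station [-2.1  5.2] F [ 0.4 -0.   0.4] w 0.365 gf 30.0
units [-0.09  0.05  0.05]
```

{"fn": "step_arm", "kwargs": {
  "moves": [
    [[0.4,0,0,0,0],[0.4,0,0,0,0],[0.4,0,0,0,0],[0.4,0,0,0,0],[0.4,0,0,0,0]]
  ]
}}

```text
t: 17.95
tool_pos: [0.5626, -0.032, 0.1241]
orientation: [-3.137, -0.009, 2.763]
wrist_force: [-0.9, 0.2, -0.6]
grip_width: 0.693
grip_force: 0.0
```

{"fn": "step_arm", "kwargs": {
  "moves": [
    [[0.4,0,0,-0.8,0],[0.4,0,0,-0.8,0],[0.4,0,0,-0.8,0],[0.4,0,0,-0.8,0],[0.4,0,0,-0.8,0]]
  ]
}}

```text
t: 18.45
tool_pos: [0.5637, -0.0327, 0.206]
orientation: [-3.137, -0.008, 2.762]
wrist_force: [-0.4, 0.1, 0.2]
grip_width: 0.701
grip_force: 0.0
```

```bash
python3 - <<'E'
from h import *
for n in('top','wrist'):
  c=optics.get_calibration(n); im=optics.camera(n); cv2.imwrite(f'pics/6{n}.png',im); F=n=='wrist'
  hsv=cv2.cvtColor(im,cv2.COLOR_BGR2HSV)
  k=((((hsv[...,0]>168)|(hsv[...,0]<6))&(hsv[...,1]>50)&(hsv[...,2]>70))*255).astype(np.uint8)
  k=cv2.dilate(k,np.ones((3,3)))
  q,l,st,ce=cv2.connectedComponentsWithStats(k)
  for i in range(1,q):
    x,y,w,h,a=st[i]
    if a>20: print(n,st[i],'deck',w2s(onz(c,x+w/2-.5,y+h/2-.5,.13,F)).round(1))
E
python3 st.py -40 200 200
```

```text
top [290 163  36   9 213] deck [  62.6 -131.9]
top [327 165  15   7  98] deck [  49.4 -210.5]
top [187 205   7   9  38] deck [-17.9 235.1]
wrist [444  49  40  37 943] deck [-13.8 242.3]
wrist [230 163  31  32 544] deck [-21.6  12. ]
wrist [177 292  62  31 976] deck [ 70.7 -88. ]
t 18.55 q [ 0.78  0.55 -1.03  1.77  0.52  1.13  0.77] tcp [ 0.5652 -0.0325  0.2071] rpy [-3.138 -0.004  2.762] station [2.1 7.8] F [0.3 0.3 0.3] w 0.698 gf 0.0
units [6.7  7.2  0.36]
```

View pics/6wrist.png

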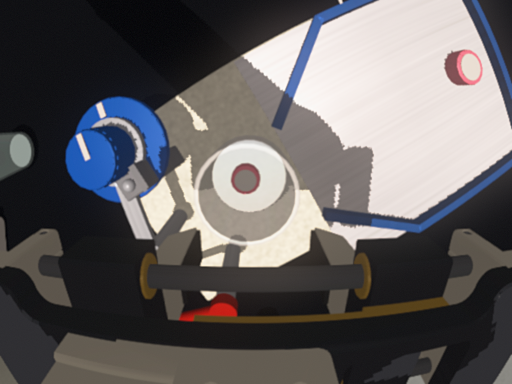

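Wrist view: cartridge A lies in the jar at (245,178), and B is now near station (-15,240).

```bash
python3 st.py -15 240 190
```

```text
t 18.55 q [ 0.78  0.55 -1.03  1.77  0.52  1.13  0.77] tcp [ 0.5652 -0.0325  0.2071] rpy [-3.138 -0.004  2.762] station [2.1 7.8] F [0.3 0.3 0.3] w 0.698 gf 0.0
units [6.64 9.56 0.85]
```

{"fn": "step_arm", "kwargs": {
  "moves": [
    [[0.1,0.66,0.95,0,0],[0.1,0.66,0.95,0,0],[0.1,0.66,0.95,0,0],[0.1,0.66,0.95,0,0],[0.1,0.66,0.95,0,0]]
  ]
}}

```text
t: 19.05
tool_pos: [0.5367, 0.0805, 0.2038]
orientation: [-3.136, -0.01, 2.762]
wrist_force: [0.0, 0.0, 0.2]
grip_width: 0.55
grip_force: 0.0
```

{"fn": "step_arm", "kwargs": {
  "moves": [
    [[0.1,0.66,0.95,0,0],[0.1,0.66,0.95,0,0],[0.1,0.66,0.95,0,0],[0.1,0.66,0.95,0,0],[0.1,0.66,0.95,0.5,0]]
  ]
}}

```text
t: 19.55
tool_pos: [0.5115, 0.1937, 0.1948]
orientation: [-3.138, -0.008, 2.762]
wrist_force: [0.5, -0.2, 0.3]
grip_width: 0.551
grip_force: 0.0
```

```bash
python3 - <<'E'
from h import *
for n in('top','wrist'):
  c=optics.get_calibration(n); im=optics.camera(n); cv2.imwrite(f'pics/7{n}.png',im); F=n=='wrist'
  hsv=cv2.cvtColor(im,cv2.COLOR_BGR2HSV)
  k=((((hsv[...,0]>168)|(hsv[...,0]<6))&(hsv[...,1]>50)&(hsv[...,2]>60))*255).astype(np.uint8)
  k=cv2.dilate(k,np.ones((3,3)))
  q,l,st,ce=cv2.connectedComponentsWithStats(k)
  for i in range(1,q):
    x,y,w,h,a=st[i]
    if a>20: print(n,st[i],'deck',w2s(onz(c,x+w/2-.5,y+h/2-.5,.131,F)).round(1))
E
python3 st.py -15 240 122
```

```text
top [282 161  44  11 298] deck [  67.1 -120.3]
top [327 165  15   8 103] deck [  47.8 -210.1]
wrist [ 234  193   46   49 1214] deck [-14.  242.6]
t 19.65 q [ 0.38  0.53 -1.04  1.83  0.51  1.09  0.35] tcp [0.5089 0.196  0.1935] rpy [-3.137 -0.011  2.767] station [-18.4 242.2] F [-1.1  0.2  0.4] w 0.55 gf 0.0
units [-0.24  0.01  3.57]
```

{"fn": "step_arm", "kwargs": {
  "moves": [
    [[0.1,-0.09,0.06,0.5,0],[0.1,-0.09,0.06,0.8,0],[0.1,0,0,0.8,0],[0.1,0,0,0.8,0],[0.1,0,0,0.6,0]]
  ]
}}

```text
t: 20.15
tool_pos: [0.514, 0.1924, 0.122]
orientation: [-3.135, -0.011, 2.761]
wrist_force: [-0.0, 0.5, -0.3]
grip_width: 0.549
grip_force: 0.0
```

{"fn": "step_arm", "kwargs": {
  "moves": [
    [[-1,0,0,0,0],[-1,0,0,0,0],[-1,0,0,0,0],[-1,0,0,0,0],[-1,0,0,0,0]]
  ]
}}

```text
t: 20.65
tool_pos: [0.515, 0.1936, 0.1248]
orientation: [-3.137, -0.008, 2.762]
wrist_force: [-0.0, 0.6, -0.2]
grip_width: 0.362
grip_force: 30.0
```

```bash
python3 st.py 0 60 122
```

```text
t 20.65 q [ 0.32  0.62 -0.96  1.87  0.61  0.98  0.28] tcp [0.515  0.1936 0.1248] rpy [-3.137 -0.008  2.762] station [-12.7 238.8] F [-0.   0.6 -0.2] w 0.362 gf 30.0
units [-5.1  -7.37  0.13]
```

{"fn": "step_arm", "kwargs": {
  "moves": [
    [[-1,-0.51,-0.74,0,0],[-1,-0.51,-0.74,0,0],[-1,-0.51,-0.74,0,0],[-1,-0.51,-0.74,0,0],[-1,-0.51,-0.74,0,0]]
  ]
}}

```text
t: 21.15
tool_pos: [0.5351, 0.1054, 0.1246]
orientation: [-3.137, -0.008, 2.762]
wrist_force: [0.5, 0.7, 0.2]
grip_width: 0.361
grip_force: 30.0
```

{"fn": "step_arm", "kwargs": {
  "moves": [
    [[-1,-0.51,-0.74,0,0],[-1,-0.51,-0.74,0,0],[-1,-0.51,-0.74,0,0],[-1,-0.51,-0.74,0,0],[-1,-0.51,-0.74,0,0]]
  ]
}}

```text
t: 21.65
tool_pos: [0.555, 0.0179, 0.1246]
orientation: [-3.137, -0.008, 2.762]
wrist_force: [-0.2, 0.8, 1.2]
grip_width: 0.364
grip_force: 30.0
```

```bash
python3 st.py 0 3 122
```

```text
t 21.65 q [ 0.64  0.63 -0.96  1.86  0.61  0.99  0.6 ] tcp [0.555  0.0179 0.1246] rpy [-3.137 -0.008  2.762] station [-0.2 59.1] F [-0.2  0.8  1.2] w 0.364 gf 30.0
units [-1.44 -2.41  0.13]
```

{"fn": "step_arm", "kwargs": {
  "moves": [
    [[-1,-0.36,-0.6,0,0],[-1,-0.36,-0.6,0,0],[-1,-0.36,-0.6,0,0],[-1,-0.36,-0.6,0,0],[-1,0,0,0,0]]
  ]
}}

```text
t: 22.15
tool_pos: [0.5637, -0.0402, 0.1236]
orientation: [-3.135, -0.009, 2.758]
wrist_force: [0.3, 0.7, -0.4]
grip_width: 0.36
grip_force: 30.0
```

{"fn": "step_arm", "kwargs": {
  "moves": [
    [[0.4,0,0,0,0],[0.4,0,0,0,0],[0.4,0,0,0,0],[0.4,0,0,0,0],[0.4,0,0,0,0]]
  ]
}}

```text
t: 22.65
tool_pos: [0.5635, -0.0365, 0.1241]
orientation: [-3.137, -0.009, 2.763]
wrist_force: [0.2, 0.7, 0.8]
grip_width: 0.693
grip_force: 0.0
```

{"fn": "step_arm", "kwargs": {
  "moves": [
    [[0.4,0,0,-0.8,0],[0.4,0,0,-0.8,0],[0.4,0,0,-0.8,0],[0.4,0,0,-0.8,0],[0.4,0,0,-0.8,0]]
  ]
}}

```text
t: 23.15
tool_pos: [0.5646, -0.0369, 0.206]
orientation: [-3.137, -0.008, 2.762]
wrist_force: [0.4, -0.3, -0.2]
grip_width: 0.7
grip_force: 0.0
```

```bash
python3 - <<'E'
from h import *
c=optics.get_calibration('wrist'); im=optics.camera('wrist'); cv2.imwrite('pics/8w.png',im)
for th in (1.1,1.2,1.3,1.4,1.5): print(th,proj(c,s2w(-105*np.sin(th),-105+105*np.cos(th),166),True).round())
E
python3 st.py -100 -60 200
```

```text
1.1 [117. 154.]
1.2 [105. 157.]
1.3 [ 94. 160.]
1.4 [ 84. 165.]
1.5 [ 75. 171.]
t 23.2 q [ 0.78  0.55 -1.03  1.76  0.52  1.14  0.78] tcp [ 0.5662 -0.0366  0.2085] rpy [-3.138 -0.004  2.762] station [2.4 3.5] F [1.5 1.  1.1] w 0.703 gf 0.0
units [ 2.79 -5.34  0.46]
```

View pics/8w.png

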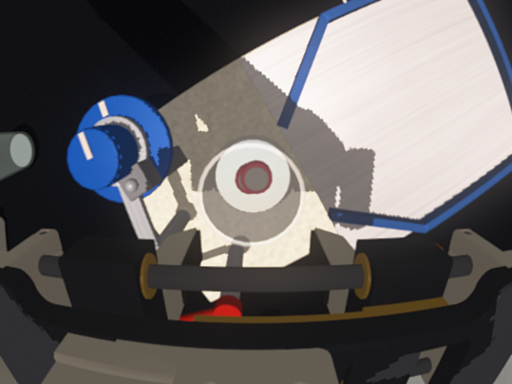

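Wrist view: both cartridges are stacked in the jar at (255,178) and the shelf is empty. The hub is at (92,158), so the swing is about 1.3. Next I swing the cap back.

{"fn": "step_arm", "kwargs": {
  "moves": [
    [[0.5,0,0,0,-0.9],[0.5,0,0,0,-0.9],[0.5,0,0,0,0],[0.5,0,0,0,0],[0.5,0,0,0,0]]
  ]
}}

```text
t: 23.7
tool_pos: [0.5643, -0.037, 0.204]
orientation: [-3.139, -0.01, 3.029]
wrist_force: [-0.1, -0.0, -0.0]
grip_width: 0.747
grip_force: 0.0
```

```bash
python3 st.py -101 -77 136
```

```text
t 23.7 q [ 0.82  0.58 -1.09  1.77  0.56  1.15  1.01] tcp [ 0.5643 -0.037   0.204 ] rpy [-3.139 -0.01   3.029] station [0.5 3.4] F [-0.1 -0.  -0. ] w 0.747 gf 0.0
units [ 3.8  -5.21  3.45]
```

{"fn": "step_arm", "kwargs": {
  "moves": [
    [[0.5,0.63,-0.87,0,0],[0.5,0.63,-0.87,0,0],[0.5,0.63,-0.87,0,0],[0.5,0.63,-0.87,0,0],[0.5,0.63,-0.87,0,0]]
  ]
}}

```text
t: 24.2
tool_pos: [0.4916, -0.117, 0.2049]
orientation: [-3.139, -0.01, 3.03]
wrist_force: [-0.1, -0.6, 0.9]
grip_width: 0.747
grip_force: 0.0
```

{"fn": "step_arm", "kwargs": {
  "moves": [
    [[0.5,0.63,-0.87,0,0],[0.5,0,0,0,0],[0.5,0,0,0,0],[0.5,0,0,0,0],[0.5,0,0,0,0]]
  ]
}}

```text
t: 24.7
tool_pos: [0.4784, -0.1313, 0.2052]
orientation: [-3.14, -0.009, 3.033]
wrist_force: [0.7, -0.3, -0.5]
grip_width: 0.753
grip_force: 0.0
```

```bash
python3 st.py -101 -77 136
python3 - <<'E'
from h import *
c=optics.get_calibration('wrist'); im=optics.camera('wrist'); cv2.imwrite('pics/9w.png',im)
hsv=cv2.cvtColor(im,cv2.COLOR_BGR2HSV)
for th in (1.1,1.2,1.3,1.4,1.5): print(th,proj(c,s2w(-105*np.sin(th),-105+105*np.cos(th),166),True).round())
E
```

```text
t 24.7 q [ 1.16  0.47 -1.18  1.93  0.49  1.09  1.23] tcp [ 0.4784 -0.1313  0.2052] rpy [-3.14  -0.009  3.033] station [-98.8 -76.6] F [ 0.7 -0.3 -0.5] w 0.753 gf 0.0
units [ 0.07 -0.04  3.46]
1.1 [283. 222.]
1.2 [268. 220.]
1.3 [253. 219.]
1.4 [239. 220.]
1.5 [224. 222.]
```

View pics/9w.png

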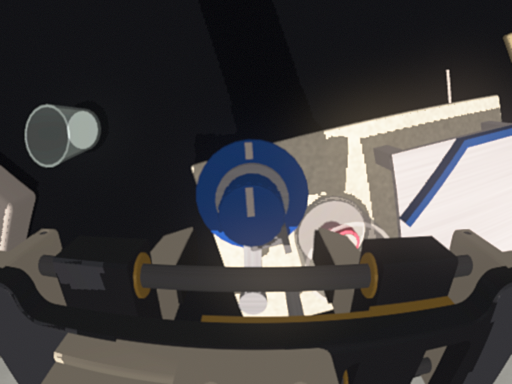

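Wrist view: the hub at (252,211) is centred between the fingers, which matches a swing of about 1.3.

{"fn": "step_arm", "kwargs": {
  "moves": [
    [[0.5,0.01,-0.01,0.7,0],[0.5,0.01,-0.01,0.7,0],[0.5,0.01,-0.01,0.7,0],[0.5,0.01,0,0.7,0],[0.5,0.01,0,0.65,0]]
  ]
}}

```text
t: 25.25
tool_pos: [0.4755, -0.1328, 0.1343]
orientation: [-3.14, -0.011, 3.032]
wrist_force: [0.0, 0.2, -0.4]
grip_width: 0.75
grip_force: 0.0
```

{"fn": "step_arm", "kwargs": {
  "moves": [
    [[0.5,-0.03,0.52,0,0.67],[0.5,-0.03,0.52,0,0.67],[0.5,-0.03,0.52,0,0.67],[0.5,-0.03,0.52,0,0.67],[0.5,-0.03,0.52,0,0.67]]
  ]
}}

```text
t: 25.75
tool_pos: [0.4931, -0.0851, 0.1344]
orientation: [-3.132, -0.01, 2.525]
wrist_force: [-2.0, -1.7, -0.4]
grip_width: 0.751
grip_force: 1.0
```

```bash
python3 st.py -75.3 -31.8 136
```

```text
t 25.75 q [ 0.88  0.51 -0.95  1.98  0.52  0.93  0.61] tcp [ 0.4931 -0.0851  0.1344] rpy [-3.132 -0.01   2.525] station [-77.2 -33.2] F [-2.  -1.7 -0.4] w 0.751 gf 1.0
units [-0.02  0.11 -0.08]
```

{"fn": "step_arm", "kwargs": {
  "moves": [
    [[0.5,-0.03,0.52,0,0.67],[0.5,-0.03,0.52,0,0.67],[0.5,-0.03,0.52,0,0.67],[0.5,-0.03,0.52,0,0.67],[0.5,-0.03,0.52,0,0.67]]
  ]
}}

```text
t: 26.25
tool_pos: [0.5326, -0.0514, 0.134]
orientation: [-3.129, -0.005, 2.023]
wrist_force: [-3.0, 0.2, 0.3]
grip_width: 0.751
grip_force: 1.2
```

{"fn": "step_arm", "kwargs": {
  "moves": [
    [[0.5,-0.03,0.52,0,0.67],[0.5,-0.03,0.52,0,0.67],[0.5,-0.03,0.52,0,0.67],[0.5,0,0.2,0,0],[0.5,0,0,0,0]]
  ]
}}

```text
t: 26.75
tool_pos: [0.5678, -0.0415, 0.1342]
orientation: [-3.131, -0.001, 1.729]
wrist_force: [0.1, 0.1, -0.2]
grip_width: 0.749
grip_force: 0.0
```

```bash
python3 st.py 10 0 136
```

```text
t 26.75 q [ 0.58  0.55 -0.73  1.82  0.44  0.95 -0.18] tcp [ 0.5678 -0.0415  0.1342] rpy [-3.131e+00 -1.000e-03  1.729e+00] station [ 3.2 -1.5] F [ 0.1  0.1 -0.2] w 0.749 gf 0.0
units [ 0.08  0.34 -0.09]
```

{"fn": "step_arm", "kwargs": {
  "moves": [
    [[0.5,0.03,0.15,0,0],[0.5,0.03,0.15,0,0],[0.5,0,0.1,0,0],[0.5,0,0,0,0],[0.5,0,0,0,0]]
  ]
}}

```text
t: 27.25
tool_pos: [0.5738, -0.0397, 0.1344]
orientation: [-3.128, -0.001, 1.726]
wrist_force: [-5.3, 0.7, -0.2]
grip_width: 0.749
grip_force: 2.5
```

```bash
python3 st.py 10 0 136
```

```text
t 27.25 q [ 0.57  0.56 -0.73  1.8   0.44  0.96 -0.19] tcp [ 0.5738 -0.0397  0.1344] rpy [-3.128e+00 -1.000e-03  1.726e+00] station [ 9.5 -0.7] F [-5.3  0.7 -0.2] w 0.749 gf 2.5
units [ 0.03  0.03 -0.08]
```

{"fn": "step_arm", "kwargs": {
  "moves": [
    [[0.7,0,-0.25,0,0],[0.7,0,-0.25,0,0],[0.7,0,0,0,-1],[0.7,0,0,0,-1],[0.7,0,0,0,-1]]
  ]
}}

```text
t: 27.75
tool_pos: [0.566, -0.0415, 0.1355]
orientation: [-3.134, -0.003, 2.181]
wrist_force: [-0.1, 0.6, 0.8]
grip_width: 0.849
grip_force: 0.0
```

{"fn": "step_arm", "kwargs": {
  "moves": [
    [[0.7,0,0,0,-1],[0.7,0,0,0,-1],[0.7,0,0,0,-1],[0.7,0,0,0,-0.5],[0.7,0,0,0,0]]
  ]
}}

```text
t: 28.25
tool_pos: [0.5658, -0.0416, 0.1352]
orientation: [-3.137, -0.008, 2.7]
wrist_force: [-0.8, -0.1, -0.3]
grip_width: 0.848
grip_force: 0.0
```

```bash
python3 st.py -0.5 -0.2 136
```

```text
t 28.25 q [ 0.73  0.63 -0.95  1.82  0.6   1.02  0.66] tcp [ 0.5658 -0.0416  0.1352] rpy [-3.137 -0.008  2.7  ] station [ 1.3 -1.3] F [-0.8 -0.1 -0.3] w 0.848 gf 0.0
units [ 0.11 -0.01 -0.04]
```

{"fn": "step_arm", "kwargs": {
  "moves": [
    [[-1,0.1,0,0,0],[-1,0,0,0,0],[-1,0,0,0,0],[-1,0,0,0,0],[-1,0,0,0,0]]
  ]
}}

```text
t: 28.75
tool_pos: [0.5635, -0.041, 0.135]
orientation: [-3.135, -0.009, 2.7]
wrist_force: [-0.9, -2.6, 1.6]
grip_width: 0.518
grip_force: 30.0
```

{"fn": "step_arm", "kwargs": {
  "moves": [
    [[-1,0,0,0,0],[-1,0,0,0,0],[-1,0,0,0,0],[-1,0,0,0,1],[-1,0,0,0,1]]
  ]
}}

```text
t: 29.25
tool_pos: [0.5635, -0.0409, 0.1349]
orientation: [-3.133, -0.007, 2.394]
wrist_force: [-2.3, -4.2, 2.6]
grip_width: 0.516
grip_force: 30.0
```

```bash
python3 st.py -0.5 -0.2 136
```

```text
t 29.25 q [ 0.69  0.6  -0.88  1.83  0.55  0.99  0.4 ] tcp [ 0.5635 -0.0409  0.1349] rpy [-3.133 -0.007  2.394] station [-0.9 -0.3] F [-2.3 -4.2  2.6] w 0.516 gf 30.0
units [-0.01  0.02 -0.05]
```

{"fn": "step_arm", "kwargs": {
  "moves": [
    [[-1,0,0,0,1],[-1,0,0,0,1],[-1,0,0,0,1],[-1,0,0,0,1],[-1,0,0,0,1]]
  ]
}}

```text
t: 29.75
tool_pos: [0.5636, -0.0409, 0.135]
orientation: [-3.131, 0.001, 1.644]
wrist_force: [-4.5, -4.4, 2.2]
grip_width: 0.514
grip_force: 30.0
```

{"fn": "step_arm", "kwargs": {
  "moves": [
    [[-1,0,0,0,1],[-1,0,0,0,1],[-1,0,0,0,1],[-1,0,0,0,1],[-1,0,0,0,1]]
  ]
}}

```text
t: 30.25
tool_pos: [0.5636, -0.041, 0.1351]
orientation: [-3.135, 0.008, 0.894]
wrist_force: [-2.9, -4.0, 2.6]
grip_width: 0.517
grip_force: 30.0
```

{"fn": "step_arm", "kwargs": {
  "moves": [
    [[-1,0,0,0,1],[-1,0,0,0,1],[-1,0,0,0,1],[-1,0,0,0,1],[-1,0,0,0,1]]
  ]
}}

```text
t: 30.75
tool_pos: [0.5635, -0.041, 0.135]
orientation: [3.141, 0.011, 0.144]
wrist_force: [-3.5, -3.9, 2.1]
grip_width: 0.52
grip_force: 30.0
```

```bash
python3 st.py -0.5 -0.2 136;python3 -c "
from h import *
print(sense()['torque'])"
```

```text
t 30.75 q [ 0.32  0.46 -0.38  1.84  0.21  0.89 -1.58] tcp [ 0.5635 -0.041   0.135 ] rpy [3.141 0.011 0.144] station [-0.9 -0.3] F [-3.5 -3.9  2.1] w 0.52 gf 30.0
units [ 0.02 -0.01 -0.05]
[-0.6575645   0.30679196  0.16613867]
```

{"fn": "step_arm", "kwargs": {
  "moves": [
    [[-1,0,0,0,0.8],[-1,0,0,0,0.8],[-1,0,0,0,0.8],[-1,0,0,0,0.8],[-1,0,0,0,0.4]]
  ]
}}

```text
t: 31.25
tool_pos: [0.5635, -0.0409, 0.1349]
orientation: [3.136, 0.009, -0.394]
wrist_force: [-3.0, -3.4, 3.0]
grip_width: 0.521
grip_force: 30.0
```

```bash
python3 st.py -0.5 -0.2 136;python3 -c "
from h import *
print(sense()['torque'])"
```

```text
t 31.25 q [ 0.23  0.44 -0.26  1.84  0.15  0.88 -2.06] tcp [ 0.5635 -0.0409  0.1349] rpy [ 3.136  0.009 -0.394] station [-0.9 -0.2] F [-3.  -3.4  3. ] w 0.521 gf 30.0
units [ 0.01 -0.01 -0.05]
[-0.57519041  0.18373084  0.17838009]
```

Total turned is 3.09 rad, so I go on gently to the stop.

{"fn": "step_arm", "kwargs": {
  "moves": [
    [[-1,0,0,0,0.4],[-1,0,0,0,0.4],[-1,0,0,0,0.4],[-1,0,0,0,0],[-1,0,0,0,0]]
  ]
}}

```text
t: 31.75
tool_pos: [0.5641, -0.0414, 0.135]
orientation: [3.134, 0.006, -0.569]
wrist_force: [-1.1, -4.8, 1.3]
grip_width: 0.516
grip_force: 30.0
```

```bash
python3 st.py -0.5 -0.2 136;python3 -c "
from h import *
print(sense()['torque'])"
```

```text
t 31.75 q [ 0.2   0.44 -0.22  1.84  0.12  0.88 -2.22] tcp [ 0.5641 -0.0414  0.135 ] rpy [ 3.134  0.006 -0.569] station [-0.3 -0.9] F [-1.1 -4.8  1.3] w 0.516 gf 30.0
units [-0.03 -0.02 -0.05]
[-0.83738061  0.03215486  0.32194327]
```

The tight stop is confirmed by the torque rising to 0.32 N m. I release, rise and turn the wrist for the keeper pin.

{"fn": "step_arm", "kwargs": {
  "moves": [
    [[0.7,0,0,0,0],[0.7,0,0,0,0],[0.7,0,0,0,0],[0.7,0,0,0,0],[0.7,0,0,0,0]]
  ]
}}

```text
t: 32.25
tool_pos: [0.5638, -0.0398, 0.135]
orientation: [3.135, 0.008, -0.569]
wrist_force: [0.1, -0.2, 0.5]
grip_width: 0.841
grip_force: 0.0
```

{"fn": "step_arm", "kwargs": {
  "moves": [
    [[0.7,0,0,-0.9,0],[0.7,0,0,-0.9,0],[0.7,0,0,-0.9,0],[0.7,0,0,-0.9,0],[0.7,0,0,-0.9,0]]
  ]
}}

```text
t: 32.75
tool_pos: [0.5646, -0.0399, 0.2257]
orientation: [3.135, 0.008, -0.569]
wrist_force: [0.2, -0.4, -0.2]
grip_width: 0.851
grip_force: 0.0
```

{"fn": "step_arm", "kwargs": {
  "moves": [
    [[0,0,0,0,-1],[0,0,0,0,-1],[0,0,0,0,-1],[0,0,0,0,-1],[0,0,0,0,-1]]
  ]
}}

```text
t: 33.25
tool_pos: [0.5646, -0.0399, 0.225]
orientation: [-3.141, 0.01, 0.187]
wrist_force: [0.3, 0.2, -0.9]
grip_width: 0.509
grip_force: 0.0
```

{"fn": "step_arm", "kwargs": {
  "moves": [
    [[0,0,0,0,-1],[0,0,0,0,-1],[0,0,0,0,-1],[0,0,0,0,-1],[0,0,0,0,-1]]
  ]
}}

```text
t: 33.75
tool_pos: [0.5646, -0.0399, 0.225]
orientation: [-3.134, 0.007, 0.937]
wrist_force: [0.1, 0.0, -0.2]
grip_width: 0.499
grip_force: 0.0
```

{"fn": "step_arm", "kwargs": {
  "moves": [
    [[0,0,0,0,-1],[0,0,0,0,-1],[0,0,0,0,-1],[0,0,0,0,-1],[0,0,0,0,0]]
  ]
}}

```text
t: 34.25
tool_pos: [0.5646, -0.04, 0.2249]
orientation: [-3.131, 0.001, 1.532]
wrist_force: [0.2, 0.7, 0.9]
grip_width: 0.5
grip_force: 0.0
```

```bash
python3 - <<'E'
from h import *
c=optics.get_calibration('top'); im=optics.camera('top')
for k in (1.3,1.385,1.45): print(k,[75-118*np.cos(k),-70-118*np.sin(k)])
hsv=cv2.cvtColor(im,cv2.COLOR_BGR2HSV); m=cv2.inRange(hsv,(0,150,60),(8,255,255))|cv2.inRange(hsv,(172,150,60),(180,255,255))
m[:,:280]=0; P=np.argwhere(m)[:,::-1]; q=P[np.argmax(P[:,0])]; h=w2s(onz(c,*q,.14))-[75,-70]; print('end',q,np.hypot(*h),np.arctan2(h[1],h[0])%(2*np.pi)-np.pi)
cw=optics.get_calibration('wrist'); im=optics.camera('wrist'); cv2.imwrite('pics/10w.png',im)
print(proj(cw,s2w(53,-186,189),True),proj(cw,s2w(0,0,166),True))
E
python3 st.py 53 -186 200
```

```text
1.3 [np.float64(43.43513822229869), np.float64(-183.69986587922875)]
1.385 [np.float64(53.2019527956984), np.float64(-185.96915597726422)]
1.45 [np.float64(60.78067321465074), np.float64(-187.14013294243546)]
end [340 167] 158.78705104039088 1.4066052778018356
[342.50819956 375.67572672] [256.62163229 211.82004474]
t 34.35 q [ 0.51  0.39 -0.62  1.75  0.25  1.09 -0.24] tcp [ 0.5646 -0.0401  0.225 ] rpy [-3.131e+00  1.000e-03  1.526e+00] station [0.4 0.3] F [ 0.4 -0.5  0.5] w 0.502 gf 0.0
units [-8.61  4.43  1.22]
```

View pics/10w.png

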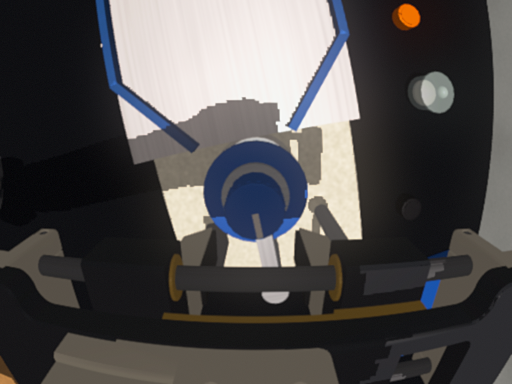

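Wrist view: the cap's white line at (260,235) points along the arm, so the cap is tight. Next I go to the keeper pin.

{"fn": "step_arm", "kwargs": {
  "moves": [
    [[0,-0.86,0.44,0,0],[0,-0.86,0.44,0,0],[0,-0.86,0.44,0,0],[0,-0.86,0.44,0,0],[0,-0.86,0.44,0,0]]
  ]
}}

```text
t: 34.85
tool_pos: [0.6058, -0.1303, 0.2245]
orientation: [-3.131, 0.002, 1.529]
wrist_force: [-0.1, 0.3, -0.7]
grip_width: 0.501
grip_force: 0.0
```

{"fn": "step_arm", "kwargs": {
  "moves": [
    [[0,-0.86,0.44,0,0],[0,-0.86,0.44,0,0],[0,-0.86,0.44,0,0],[0,-0.86,0.44,0,0],[0,-0.86,0.44,0,0]]
  ]
}}

```text
t: 35.35
tool_pos: [0.6461, -0.2176, 0.224]
orientation: [-3.131, 0.002, 1.529]
wrist_force: [-0.9, 0.0, -0.2]
grip_width: 0.502
grip_force: 0.0
```

```bash
python3 - <<'E'
from h import *
cw=optics.get_calibration('wrist'); im=optics.camera('wrist'); cv2.imwrite('pics/11w.png',im)
print(proj(cw,s2w(53,-186,189),True),proj(cw,s2w(75-158*np.cos(1.385),-70-158*np.sin(1.385),140),True))
E
python3 st.py 53.5 -186 153
```

```text
[255.66835215 220.8560922 ] [256.78417664 242.04563168]
t 35.4 q [ 0.64  0.59 -0.53  1.45  0.31  1.2   0.02] tcp [ 0.6466 -0.2221  0.2237] rpy [-3.132  0.004  1.525] station [  53.3 -192.1] F [ 1.9 -3.5 -0.9] w 0.498 gf 0.0
units [ 0.32 -0.02  3.53]
```

View pics/11w.png

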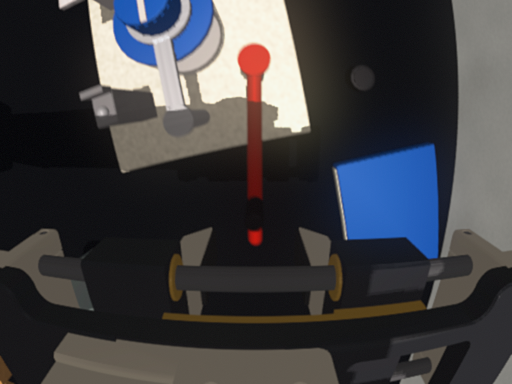

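Wrist view: the keeper bar lies straight below the camera with its pin near (255,212), in line between the fingers.

{"fn": "step_arm", "kwargs": {
  "moves": [
    [[0,0.15,0,0.7,0],[0,0.15,0,0.7,0],[0,0,0,0.7,0],[0,0,0,0.7,0],[0,0,0,0.7,0]]
  ]
}}

```text
t: 35.9
tool_pos: [0.6447, -0.2088, 0.1528]
orientation: [-3.131, 0.001, 1.532]
wrist_force: [-0.2, -0.8, -0.3]
grip_width: 0.499
grip_force: 0.0
```

{"fn": "step_arm", "kwargs": {
  "moves": [
    [[-0.4,0,0,0,0],[-0.4,0,0,0,0],[-0.4,0.03,-0.59,0,0.67],[-0.4,0.03,-0.59,0,0.67],[-0.4,0.03,-0.59,0,0.67]]
  ]
}}

```text
t: 36.4
tool_pos: [0.6112, -0.2032, 0.1559]
orientation: [-3.135, 0.004, 1.224]
wrist_force: [0.9, -0.3, -0.4]
grip_width: 0.303
grip_force: 0.4
```

```bash
python3 st.py 20 -174 153; python3 -c "
from h import *
h=w2s(sense()['tool_pos'])-[75,-70]; print(np.hypot(*h),np.arctan2(-h[1],-h[0]))"
```

```text
t 36.4 q [ 0.6   0.57 -0.46  1.62  0.29  1.02 -0.29] tcp [ 0.6112 -0.2032  0.1559] rpy [-3.135  0.004  1.224] station [  21.2 -168. ] F [ 0.9 -0.3 -0.4] w 0.303 gf 0.4
units [-0.29  0.09  0.14]
111.80779318830947 1.0692266937718922
```

{"fn": "step_arm", "kwargs": {
  "moves": [
    [[-0.4,-0.07,-0.59,0,0.67],[-0.4,-0.07,-0.59,0,0.67],[-0.4,-0.07,-0.59,0,0.67],[-0.4,0.03,-0.59,0,0.67],[-0.4,0.03,-0.59,0,0.67]]
  ]
}}

```text
t: 36.9
tool_pos: [0.5601, -0.1761, 0.1566]
orientation: [-3.139, 0.007, 0.722]
wrist_force: [0.3, -1.4, -1.2]
grip_width: 0.303
grip_force: 0.4
```

```bash
python3 st.py; python3 -c "
from h import *
h=w2s(sense()['tool_pos'])-[75,-70]; print(np.hypot(*h),np.arctan2(-h[1],-h[0]))"
```

```text
t 36.9 q [ 0.54  0.46 -0.37  1.77  0.2   0.95 -0.76] tcp [ 0.5601 -0.1761  0.1566] rpy [-3.139  0.007  0.722] station [ -25.1 -133.3] F [ 0.3 -1.4 -1.2] w 0.303 gf 0.4
118.41093215435374 0.5643029494551794
```

{"fn": "step_arm", "kwargs": {
  "moves": [
    [[-0.4,0.03,-0.59,0,0.67],[-0.4,0.03,-0.59,0,0.67],[-0.4,0.03,-0.59,0,0.67],[-0.4,0.03,-0.59,0,0.67],[-0.4,0.03,-0.4,0,0.67]]
  ]
}}

```text
t: 37.4
tool_pos: [0.5346, -0.1266, 0.1568]
orientation: [3.141, 0.008, 0.22]
wrist_force: [-0.0, -1.1, -0.7]
grip_width: 0.298
grip_force: 0.3
```

{"fn": "step_arm", "kwargs": {
  "moves": [
    [[-0.4,0.02,-0.2,0,0.3],[-0.4,0.02,-0.2,0,0],[-0.4,0,-0.2,0,0],[-0.4,0,0,0,0],[-0.4,0,0,0,0]]
  ]
}}

```text
t: 37.9
tool_pos: [0.533, -0.1158, 0.1563]
orientation: [3.141, 0.009, 0.179]
wrist_force: [-1.3, -2.5, 1.9]
grip_width: 0.303
grip_force: 1.1
```

```bash
python3 st.py; python3 -c "
from h import *
h=w2s(sense()['tool_pos'])-[75,-70]; print(np.hypot(*h),np.arctan2(-h[1],-h[0]))"
```

```text
t 37.9 q [ 0.39  0.39 -0.28  1.88  0.14  0.9  -1.35] tcp [ 0.533  -0.1158  0.1563] rpy [3.141 0.009 0.179] station [-42.6 -69.6] F [-1.3 -2.5  1.9] w 0.303 gf 1.1
117.55928513937407 -0.0034733988548230135
```

{"fn": "step_arm", "kwargs": {
  "moves": [
    [[-0.4,0,-0.15,0,0],[-0.4,0,-0.15,0,0],[-0.4,0,-0.1,0,0],[-0.4,0,0,0,0],[-0.4,0,0,0,0]]
  ]
}}

```text
t: 38.4
tool_pos: [0.5319, -0.1098, 0.1558]
orientation: [3.139, 0.009, 0.178]
wrist_force: [2.1, -7.8, -1.3]
grip_width: 0.297
grip_force: 4.1
```

```bash
python3 st.py; python3 -c "
from h import *
h=w2s(sense()['tool_pos'])-[75,-70]; print(np.hypot(*h),np.arctan2(-h[1],-h[0]))"
```

```text
t 38.4 q [ 0.38  0.38 -0.28  1.88  0.14  0.9  -1.36] tcp [ 0.5319 -0.1098  0.1558] rpy [3.139 0.009 0.178] station [-42.7 -63.5] F [ 2.1 -7.8 -1.3] w 0.297 gf 4.1
117.87024032403723 -0.05529566772689414
```

{"fn": "step_arm", "kwargs": {
  "moves": [
    [[-0.4,0,-0.15,0,0],[-0.4,0,-0.1,0,0],[-0.4,0,0,0,0],[-0.4,0,0,0,0],[-0.4,0,0,0,0]]
  ]
}}

```text
t: 38.9
tool_pos: [0.5319, -0.1095, 0.1558]
orientation: [3.134, 0.007, 0.174]
wrist_force: [5.6, -18.7, -5.4]
grip_width: 0.302
grip_force: 9.1
```

```bash
python3 st.py; python3 -c "
from h import *
h=w2s(sense()['tool_pos'])-[75,-70]; print(np.hypot(*h),np.arctan2(-h[1],-h[0]))"
```

```text
t 38.9 q [ 0.37  0.38 -0.28  1.89  0.14  0.9  -1.37] tcp [ 0.5319 -0.1095  0.1558] rpy [3.134 0.007 0.174] station [-42.6 -63.3] F [  5.6 -18.7  -5.4] w 0.302 gf 9.1
117.83270624907486 -0.057235808777891736
```

The keeper is solidly against its stop at about 0 rad. I centre on the pin, open, rise clear and check.

{"fn": "step_arm", "kwargs": {
  "moves": [
    [[0,0,0.4,0,0],[0,0,0.15,0,0],[0,0,0,0,0],[0,0,0,0,0],[0,0,0,0,0]]
  ]
}}

```text
t: 39.4
tool_pos: [0.532, -0.1121, 0.1554]
orientation: [-3.14, 0.01, 0.18]
wrist_force: [0.3, -0.3, -0.9]
grip_width: 0.498
grip_force: 0.0
```

{"fn": "step_arm", "kwargs": {
  "moves": [
    [[0,0,0,-0.9,0],[0,0,0,-0.9,0],[0,0,0,-0.9,0],[0,0,0,-0.9,0],[0,0,0,-0.9,0]]
  ]
}}

```text
t: 39.9
tool_pos: [0.5329, -0.1123, 0.2462]
orientation: [-3.141, 0.01, 0.18]
wrist_force: [0.7, -0.8, 0.4]
grip_width: 0.501
grip_force: 0.0
```

{"fn": "step_arm", "kwargs": {
  "moves": [
    [[0,-0.9,0,-0.3,0],[0,-0.9,0,-0.3,0],[0,-0.9,0,0,0],[0,-0.9,0,0,0],[0,-0.9,0,0,0]]
  ]
}}

```text
t: 40.4
tool_pos: [0.4438, -0.1286, 0.2584]
orientation: [-3.141, 0.01, 0.18]
wrist_force: [0.5, -0.2, 0.8]
grip_width: 0.501
grip_force: 0.0
```

```bash
python3 st.py
python3 - <<'E'
from h import *
c=optics.get_calibration('wrist'); im=optics.camera('wrist'); cv2.imwrite('pics/12w.png',im)
for k in(0,.07,.15): print(k,proj(c,s2w(75-118*np.cos(k),-70-118*np.sin(k),189),True).round(),proj(c,s2w(75-158*np.cos(k),-70-158*np.sin(k),140),True).round())
E
```

```text
t 40.4 q [ 0.48  0.11 -0.28  1.96  0.04  1.08 -1.21] tcp [ 0.4438 -0.1286  0.2584] rpy [-3.141  0.01   0.18 ] station [-132.6  -68.5] F [ 0.5 -0.2  0.8] w 0.501 gf 0.0
0 [261.  91.] [259. 137.]
0.07 [272.  91.] [271. 137.]
0.15 [284.  91.] [284. 136.]
```

View pics/12w.png

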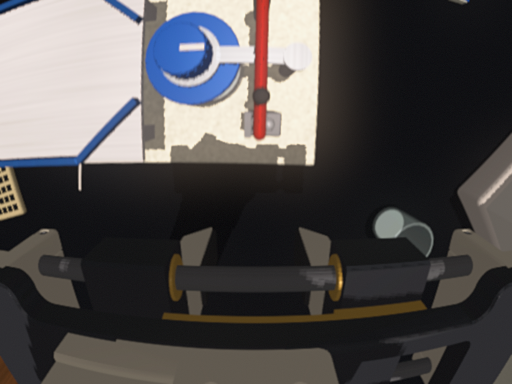

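Wrist view: the keeper end is at (260,136) with its pin at (261,95), which matches shut. The cap's white line is along the arm, the cap is over the jar and the gripper is clear. I hand in.

```bash
python3 -c "
from rig import ctrl
print(ctrl.hand_in())"
```

```text
the job is handed in; nothing more can be done
None
```

The job is handed in, with no verdict shown: both cartridges present are in the jar, the cap is back over it and screwed tight, and the keeper bar is shut in its catch. Two faults on the way: the wrist force reached 67 N for a moment when a finger met resistance during the first outward swing, and I slid the cartridges by gripping them at deck level.

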